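# Feed a seal carrier plate under the press guard with a push stick

### The arm

A 6-joint arm with a two-finger parallel gripper is mounted at the origin on the work surface. World frame = base frame: x ahead of the robot, y to its left, z up, the work surface at z = 0. Lengths are in m, angles in degrees, forces in N, time in s.
With the tool pointing down it reaches from about 0.4 to 0.825 m from the base axis. Payload 7 kg.
Tool frame: the origin (TCP) lies at the very end of the fingers, on their centre line; the grasp point (between the pads) lies 19 mm behind it (ctrl.grip_depth is the z of the grasp point in the tool frame, in m); z points along the fingers, y is the direction in which the jaws open and shut (so a half turn about z gives the same grasp; the last joint's range is limited). The gripper opens to 88 mm and grips with 3 to 60 N. Pads are 19 mm wide; open, the fingers measure 130 mm over their backs; the gripper's body (78 mm by 193 mm) begins 47 mm behind the grasp point.
Start: joints at [88.241, 20.546, 0.682, 0, -70.136, -16.507], TCP at [0.212, 0.641, 0.227] pointing down, gripper open.
Joint ranges: [-176.03, 176.03], [-82.01, 121.73], [-58.28, 71.71], [-173.87, 95.51], [-174.79, -0.11], [-173.66, 173.66]. Speed limits (degrees/s): [136.94, 136.94, 172.46, 180, 180, 180].

### API

Orientations are given as [roll, pitch, yaw] about the fixed x, y, z axes, in that order (R = Rz(yaw) Ry(pitch) Rx(roll)).
In Python, from plant import telemetry, snapshot, job, models, ctrl gives the robot as it stands.
- The arm moves only by the tool jog_arm, never from a script. Its argument "targets" is text: rows parted by semicolons, each of 7 numbers parted by spaces: the shift along the tool's x, y, z in m, then the turn, a rotation vector about the tool's x, y, z in degrees, then the gripper command: -1 is shut, 1 is fully open, values between are in proportion. A call has exactly 8 rows; each row is the pose to reach, as a shift and turn from the pose measured when the call began, along the tool's axes at that moment; what a row does not reach only later rows make up. A row lasts 1/8 s, in which the tool goes at most 62.5 mm and 10.7 degrees, less where a joint would pass 70% of its speed; a pose out of reach is approached as far as the arm can. A call with a gripper value outside its range is refused whole. The fingers move at their own pace and stop on an object; the grip force is fixed at half the most. Time passes only in rows, so rows that repeat a pose let the fingers close, or fill a call up. It gives the time, the measured TCP pose, the force and the opening at its end, in the units of the state.
- telemetry.get_obs(): the state, without advancing time (a new reading comes with each control period).
- snapshot(name): name is "scene" or "top"; returns a dict with "img" (384x512x3 uint8, red, green, blue), "range_z" (384x512 float32, m along the optical axis (not along the pixel's ray), 0 where there is no reading), "intrinsics" (3x3 intrinsics, pixels), "k1" (the pictures are not rectified: a ray, as slopes to the right and down, at radius r is drawn at 1 + k1 r^2 times it, then the intrinsics apply), "R" (3x3) and "t" (3): a world point X has camera coordinates R X + t. Camera axes: x right, y down, z forward; pixel columns grow to the right and rows downward; lengths in m; the calibration is good to about 2 mm. A picture is of the moment at which its call begins.
- job.close_job(): hands the job in, once; it reports no verdict.
Trained networks look in a picture, given as the dict that the camera call returned (one of the last four; its "shot" number tells which), for a name from the list of things; names that differ only in an ending like _2 or _b are one class to them, and where a whole thing is asked for, a point or a joint stands for the part that bears it (a point fixed in the world has none). Each returns a list of dicts, best first, with "conf" (0 to 1); they miss things now and then, are a little off and sometimes report something else, mostly with a low value. They report only what shows in the picture. A call takes as long as a camera call.
- models.cut_out(name, picture): "region" (384x512 bool, what is visible of it) and "uv" ([column, row] in pixels, amid what is visible of it).
- models.spot_point(name, picture): "uv" ([column, row] in pixels: a listed point, or the origin of a listed thing).
The state is a dict: "clock": time; "joint_pos": joint angles; "qvel": joint speeds; "tau": joint torques, N m; "tool_pos": TCP position; "orientation": TCP orientation; "force": force on the tool from outside, world axes, zero at the start; "moment": the same for the moment, N m; "opening": finger opening in m.
Only numpy, scipy, OpenCV 4.12 (cv2) and the standard library are available. Lean on these libraries where they do the work, as an engineer would, in place of code of your own. Each camera call takes 0.05 s, during which the arm holds its last target.

### The job

Pick up the orange push stick and use its nose to feed the aluminium seal carrier plate along the marking press's bed, in through the low opening of the guard and on under the pressure roller, until it bears on the sprung brass backstop; press it home so that the stop is pushed in by about 2.5 mm (some 10 N on the stop on top of the roller's drag; hold it a moment) and never by as much as 4 mm. Then draw the stick out, leaving the plate against the stop, and lay the stick back flat in its grey tray. Touch the plate only with the stick, keep the gripper outside the guard, and leave the red bin, the seals and the tin where they are.

Things in the scene. Friction and masses are not known exactly. Their poses are not given: they have to be found in the camera images.
- machine: Bench marking press, fixed. Origin on the table under the middle of the guard's mouth; x is the feed direction (into the guard), z up. Its flat bed is 30 mm above the table, 130 mm wide, x = -270 to 330 mm. Clear guard with yellow edges over x = 0 to 220 mm, 130 mm wide, top 108 mm above the table. Grey column at x = 225 to 325 mm, 320 mm high.
- mouth (a point): Middle of the guard's mouth at bed height (24 mm high opening): x = 0, z = 30 mm in the machine's frame. Two steel fences 12 mm high, 63 mm apart and centred on y = 0, guide the plate from x = -20 to 220 mm; in front they flare to 100 mm apart at x = -100 mm.
- roller_low (a point): Lowest point of the sprung black rubber pressure roller inside the guard (radius 20 mm, axis across the feed, x = 85 mm), 8.5 mm above the bed. It rides up onto the 10 mm plate: about 6 N to climb, from the moment the plate's leading end is at about x = 76 mm, then 4 to 7 N of steady drag.
- backstop (a joint): How far the sprung brass backstop in the guard is pushed in, m (0 = free, travel 8 mm; 4 N per mm plus 1 N friction). Its free face stands between x = 130 and 165 mm of the machine, set differently each time, not measured. A red pointer on it sticks out on the +y side. When the stick is withdrawn it springs back until the drag holds the plate (1 to 2 mm stays).
- plate: The workpiece: flat aluminium plate 110 x 60 x 10 mm, 0.12 to 0.27 kg, with a black and brass oil seal in its middle. Origin at the centre of its underside; x along its length (roughly the feed direction), z up. It starts on the bed before the guard, somewhat askew.
- plate_lead (a point): Middle of the plate's leading end face (the end that enters first), half-way up.
- plate_tail (a point): Middle of the plate's rear end face (where the stick's nose pushes), half-way up.
- stick: Orange plastic push stick, 0.16 kg, 240 mm long in x. Origin at the centre of its underside; x points to its nose, z up. Bar 18 mm wide and 12 mm high; flat nose bar 44 mm wide, 12 mm high, front face at x = 120 mm; upright grip fin 70 mm long (x = -85 to -15 mm), 18 mm wide, up to 56 mm above the underside. It starts lying flat in the tray.
- stick_nose (a point): Centre of the nose's front face, 6 mm above the stick's underside.
- stick_grip (a point): Where to pinch the fin from above across its 18 mm width: x = -50 mm on the stick, 36 mm above its underside.
- tray: Shallow grey tray, fixed to the table, 300 x 75 mm, walls 10 mm high and 4 mm thick, floor 3 mm thick. Origin at the centre of its underside, x along its length.
- bin: Red open-fronted parts bin, 150 x 100 x 70 mm, loose, bystander. Origin at the centre of its underside.
- seal_a: Black oil seal ring, 52 mm outside, 10 mm high, in the bin; bystander.
- seal_b: Black oil seal ring, 52 mm outside, 10 mm high, in the bin; bystander.
- seal_c: Black oil seal ring, 60 mm outside, 12 mm high, on the table; bystander. Origin at the centre of its underside.
- tin: Blue tin, 70 mm across, 90 mm high, on the table; bystander. Origin at the centre of its underside.

How it is judged (in metres and radians):
On the way, in this order (a step that is already met when the one before it is completed fails the run):
1. the stick has fed the plate's leading end 50 mm or more past the guard's mouth (x of plate_lead in the frame of machine above 0.05 m and contact force between stick and plate above 0.5 N), for 0.1 s.
2. the stick presses the plate home: the backstop is pushed in by 1.6 mm or more and held so for 0.2 s (value of joint backstop above 0.0016 m and contact force between stick and plate above 4 N), for 0.2 s.
At the end, for the whole second after the job is handed in: The plate lies flat between the fences under the guard (within 0.08 rad of the feed direction), still against the backstop and keeping it pushed in a little (more than 0.2 mm); the stick lies flat on the tray's floor inside its walls, upright and at rest (value of joint backstop above 0.0002 m and x of plate_lead in the frame of machine above 0.125 m and angle between the x axis of plate and the x axis of machine, either way round below 0.08 rad and angle between plate's own z axis and vertical below 0.05 rad and x of stick in the frame of tray between -0.03 and 0.03 m and y of stick in the frame of tray between -0.016 and 0.016 m and z of stick in the frame of tray below 0.008 m and angle between stick's own z axis and vertical below 0.1 rad and linear speed of stick below 0.02 m/s and linear speed of plate below 0.01 m/s); the robot touches nothing.
It fails at once if the backstop is pushed in by more than 4 mm (value of joint backstop above 0.004 m).
It fails at once if the stick pushes the plate with more than 30 N (contact force between stick and plate above 30 N).
It fails at once if the robot itself touches the plate (contact force between any of the fingers, the arm and plate above 0.5 N).
It fails at once if the gripper reaches into the guard (x of the grasp point in the frame of machine between -0.01 and 0.22 m and y of the grasp point in the frame of machine between -0.07 and 0.07 m and z of the grasp point in the frame of machine below 0.11 m).
It fails at once if the bin, a seal or the tin is moved by more than 20 mm (distance of any of bin, seal_a, seal_b, seal_c, tin from where it was at the start of the episode above 0.02 m).
It also fails if it takes over 61 s, if anything falls off the work surface, if the arm or the gripper's body presses on something with over 40 N, if the wrist force passes 120 N, or if a joint passes its speed limit or range.

## Working session

There is one attempt and no reset: what is moved stays moved. The work goes in short steps, Python scripts to look and compute and a tool call to move; the robot and the scene stay as the last step left them, time stands still between calls to the robot, and variables do not carry over. Pictures are saved under pics/ and viewed, and the job is handed in when it is done.

Besides the shell and the picture viewer there is one more tool, called after "Call:" as name(argument=value, ...) on one line, values as JSON. jog_arm: Moves the arm, as the interface text tells. Its arguments: {"type":"object","properties":{"targets":{"type":"string"}},"required":["targets"]}

```bash
mkdir -p pics; ls
cat > h.py <<'E'
import numpy as np, cv2
from plant import telemetry, snapshot, job, models, ctrl
def und(p,uv):
    K=p["intrinsics"];k=p["k1"]
    d=np.array([(uv[0]-K[0,2])/K[0,0],(uv[1]-K[1,2])/K[1,1]])
    s=d.copy()
    for _ in range(30): s=d/(1+k*(s@s))
    return s
def ray(p,uv):
    s=und(p,uv); R=np.array(p["R"]);t=np.array(p["t"])
    return -R.T@t, R.T@np.array([s[0],s[1],1.0])
def at_z(p,uv,z):
    c,d=ray(p,uv); return c+d*(z-c[2])/d[2]
def at_depth(p,uv,rz):
    c,d=ray(p,uv); return c+d*rz
def proj(p,X):
    x=np.array(p["R"])@np.array(X)+np.array(p["t"]); s=x[:2]/x[2]
    s=s*(1+p["k1"]*(s@s)); K=p["intrinsics"]
    return np.array([K[0,0]*s[0]+K[0,2],K[1,1]*s[1]+K[1,2]])
def cloud(p):
    K=np.array(p["intrinsics"],float);
    g=np.stack(np.meshgrid(np.arange(512),np.arange(384)),-1).astype(float)
    d=(g-[K[0,2],K[1,2]])/[K[0,0],K[1,1]]; s=d.copy()
    for _ in range(30): s=d/(1+p["k1"]*(s**2).sum(-1,keepdims=True))
    z=p["range_z"][...,None]
    X=np.concatenate([s*z,z],-1)
    return (X-np.array(p["t"]))@np.array(p["R"])
def save(n,im,x=None):
    if x: im=cv2.resize(im,None,fx=x,fy=x,interpolation=cv2.INTER_CUBIC)
    cv2.imwrite("pics/"+n,im[...,::-1])
E
python3 - <<'E'
from h import *
for n in("scene","top"):
    p=snapshot(n); save(n+"0.png",p["img"],1.5)
    print(n,p["intrinsics"].round(1).tolist(),p["k1"],(-p["R"].T@p["t"]).round(3),p["R"].round(2).tolist())
    np.savez(n+"0.npz",**{k:v for k,v in p.items()})
    for m in["machine","mouth","roller_low","plate","plate_lead","plate_tail","stick","stick_nose","stick_grip","tray","bin","seal_c","tin","backstop"]:
        try:
            r=models.spot_point(m,p); print(m,[(np.round(a["uv"],1).tolist(),round(a["conf"],2)) for a in r[:2]])
        except Exception as e: print(m,e)
o=telemetry.get_obs();print(o, ctrl.grip_depth)
E
```

```text
pics
scene [[430.3, 0.0, 252.0], [0.0, 430.3, 190.6], [0.0, 0.0, 1.0]] -0.08734323979291879 [ 1.209 -0.456  0.577] [[0.65, 0.76, 0.02], [0.43, -0.35, -0.83], [-0.63, 0.55, -0.56]]
machine [([162.2, 217.7], 0.61)]
mouth []
roller_low [([312.6, 225.1], 0.71)]
plate [([213.7, 176.1], 0.76)]
plate_lead [([194.5, 181.0], 0.77), ([328.4, 209.7], 0.43)]
plate_tail [([230.6, 169.4], 0.67), ([217.4, 267.5], 0.6)]
stick [([320.4, 143.9], 0.89)]
stick_nose [([353.0, 156.9], 0.9)]
stick_grip [([312.9, 130.1], 0.97), ([256.1, 251.3], 0.72)]
tray [([323.6, 146.9], 0.63)]
bin [([322.9, 217.4], 0.57)]
seal_c [([219.5, 266.8], 0.88), ([310.7, 226.2], 0.45)]
tin [([254.2, 251.6], 0.76)]
backstop it knows: bin, machine, mouth, plate, plate_lead, plate_tail, roller_low, seal, stick, stick_grip, stick_nose, tin, tray
top [[454.1, 0.0, 249.4], [0.0, 454.1, 197.3], [0.0, 0.0, 1.0]] -0.04005313998224297 [0.388 0.079 1.084] [[0.04, -1.0, 0.0], [-0.98, -0.04, -0.21], [0.21, 0.01, -0.98]]
machine [([330.5, 246.3], 0.57)]
mouth [([295.6, 158.4], 0.39)]
roller_low [([110.9, 237.1], 0.19)]
plate [([264.0, 253.0],
[... 487 characters left out ...]
stick, stick_grip, stick_nose, tin, tray
{'clock': 1.4, 'joint_pos': array([ 8.82402163e+01,  2.05470840e+01,  6.81656588e-01,  8.46741431e-04,
       -7.01350424e+01, -1.65076033e+01]), 'qvel': array([ 0.01516617,  0.03276826, -0.05078491,  0.07904419, -0.05547253,
       -0.06068831]), 'tau': array([-3.45702783e-04, -5.82379603e+01,  2.93293476e+01,  7.00233132e+00,
        1.23021952e-02, -2.54608750e-05]), 'tool_pos': array([0.2115885 , 0.64096293, 0.22655343]), 'orientation': array([ 1.79999776e+02, -8.97042026e-04, -1.82670992e+01]), 'force': array([ 0.34540531, -1.00368494,  0.92670095]), 'moment': array([-0.03266781,  0.01718794,  0.047579  ]), 'opening': 0.08778517533180653} -0.0188
```

View pics/scene0.png

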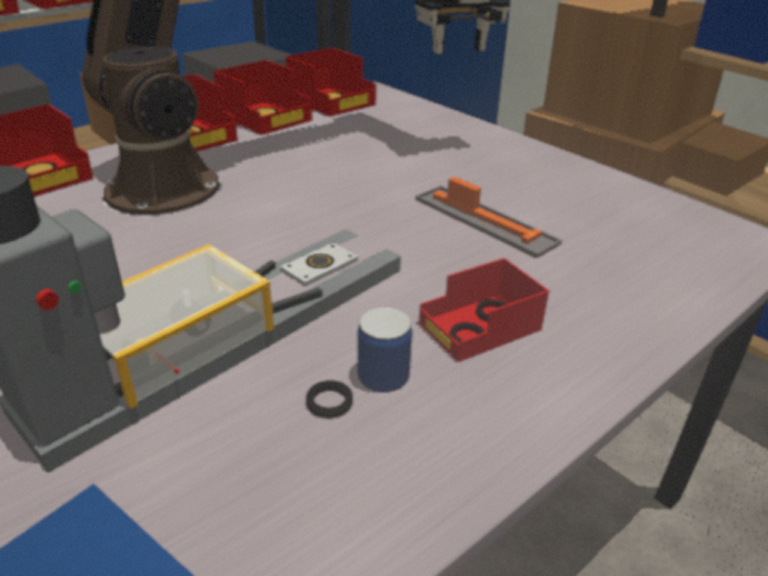

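View pics/top0.png

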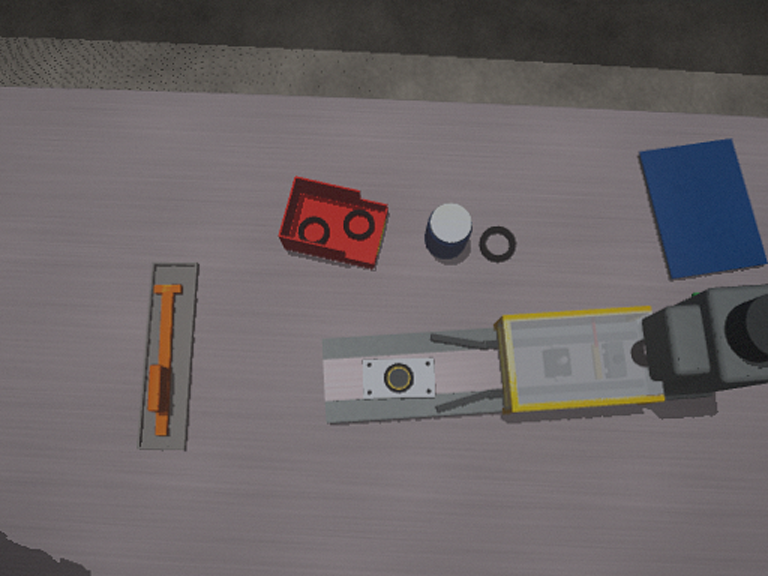

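The scene view shows the press on the left, the plate at about (320,262) and the stick in its tray at (490,215). The top view has the feed running right: plate at (398,378), mouth at about (503,365), stick nose up at (168,290), and the red pointer on the backstop at about (596,335). Next I'll take metric measurements.

```bash
cat > m.py <<'E'
from h import *
p=snapshot("top"); C=cloud(p)
np.save("C.npy",C); np.save("top_img.npy",p["img"])
def rect(mask,z=None):
    P=C[mask]; P=P[p["range_z"][mask]>0]
    return P
for m in["stick","tray","plate","machine"]:
    r=models.cut_out(m,p)
    if not r: print(m,"none");continue
    M=r[0]["region"]; P=rect(M)
    print(m,r[0]["conf"],M.sum(),"z pct",np.percentile(P[:,2],[5,25,50,75,95]).round(4))
    np.save("mask_"+m+".npy",M)
    if m=="machine":
        Q=P[(P[:,2]>.024)&(P[:,2]<.036)]
        print("bed",Q.min(0),Q.max(0))
    for lo,hi in((0,.005),(.002,.014),(.013,.02),(.03,.05),(.05,.07)):
        Q=P[(P[:,2]>lo)&(P[:,2]<hi)]
        if len(Q)>20:
            b=cv2.minAreaRect((Q[:,:2]*1000).astype(np.float32)); print(lo,hi,len(Q),np.round(b[0],1),np.round(b[1],1),round(b[2],1), Q[:,2].mean().round(4))
E
python3 m.py
python3 - <<'E'
from h import *
im=np.load("top_img.npy"); 
save("bed.png",im[190:300,200:460],3)
save("stickc.png",im[165:310,80:150],4)
E
```

```text
stick 0.56 1100 z pct [0.0054 0.0136 0.016  0.046  0.0606]
0 0.005 49 [517.9 425.4] [189.   37.5] 2.7 0.0033
0.002 0.014 304 [508.8 422.7] [ 42.8 234.5] 89.9 0.0106
0.013 0.02 499 [509.1 409.3] [234.6  41.7] 6.9 0.0156
0.03 0.05 72 [457.5 404.2] [65.6  4. ] 5.9 0.0397
0.05 0.07 260 [456.3 412. ] [65.6 19.7] 4.2 0.0586
tray 0.63 2789 z pct [0.0001 0.0024 0.0041 0.0066 0.0116]
0 0.005 1613 [515.4 412.1] [292.6  73.1] 2.1 0.0029
0.002 0.014 2195 [515.7 413.8] [299.3  77.8] 2.1 0.0057
0.013 0.02 53 [515.2 412.2] [296.7  73.8] 1.5 0.014
plate 0.72 227 z pct [0.0078 0.0107 0.0122 0.0135 0.0155]
0.002 0.014 176 [ 718.1 -108.8] [54.7 55. ] 88.2 0.0112
0.013 0.02 82 [ 717.8 -109.5] [54.4 52.1] 0.7 0.0144
machine 0.79 17277 z pct [0.0284 0.0325 0.1085 0.2104 0.2854]
bed [ 0.41890296 -0.44162079  0.02403365] [0.57822764 0.16567343 0.03598002]
0 0.005 123 [ 529.6 -197.9] [171.9 727.5] 9.7 0.0018
0.002 0.014 73 [ 528.2 -188.5] [170.2 708. ] 9.5 0.0049
0.03 0.05 3677 [ 514.1 -137.4] [140.4 598.8] 6.5 0.0332
0.05 0.07 98 [ 471.7 -246.7] [340.6 127.9] 74.2 0.0617
```

View pics/bed.png

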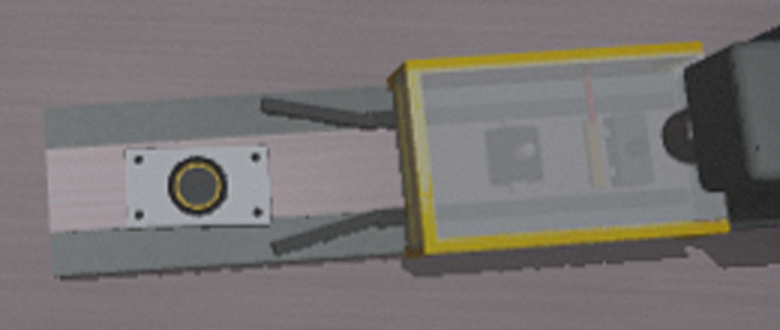

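View pics/stickc.png

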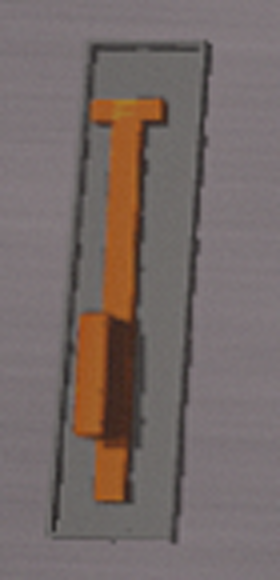

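```bash
cat > fit.py <<'E'
from h import *
from scipy.optimize import least_squares
p=snapshot("top");im=p["img"];C=cloud(p)
g=cv2.GaussianBlur(cv2.cvtColor(im,cv2.COLOR_RGB2LAB).astype(np.float32),(0,0),0.7)
def bil(uv): 
    return np.stack([cv2.remap(g[...,c],uv[:,0].astype(np.float32)[:,None],uv[:,1].astype(np.float32)[:,None],cv2.INTER_LINEAR)[:,0] for c in range(3)],-1)
def pose2(q,X):
    c,s=np.cos(q[2]),np.sin(q[2]); X=np.asarray(X,float)
    return np.stack([q[0]+c*X[:,0]-s*X[:,1],q[1]+s*X[:,0]+c*X[:,1],X[:,2]],-1)
def fit(q0,edges,rng=.008,n=25,it=3):
    """edges: list of (A,B,normal) in object frame; search along normal for max colour gradient"""
    q=np.array(q0,float)
    for k in range(it):
        obs=[];ed=[]
        r=rng/(1+k)
        off=np.arange(-r,r+1e-9,.0004)
        for A,B,N in edges:
            A,B,N=map(np.array,(A,B,N))
            for t in np.linspace(.04,.96,n):
                X=A+(B-A)*t
                P=pose2(q,[X+N*o for o in off]); uv=np.array([proj(p,a) for a in P])
                v=bil(uv); w=4
                gr=np.linalg.norm(v[2*w:]-v[:-2*w],axis=1)
                i=gr.argmax()
                if gr[i]<6 or i in(0,len(gr)-1): continue
                obs.append((X,N,off[i+w])); 
        # want pose2(q') of X (line) to hit P: residual along normal
        Xs=np.array([o[0] for o in obs]);Ns=np.array([o[1] for o in obs])
        Pw=pose2(q,np.array([o[0]+o[1]*o[2] for o in obs]))
        def res(qq):
            D=Pw-pose2(qq,Xs); Nw=pose2([0,0,qq[2]],Ns); return (D*Nw).sum(1)
        s=least_squares(res,q,loss="soft_l1",f_scale=.001); q=s.x
    r=res(q)
    return q,len(obs),np.median(np.abs(r))
def box(x0,x1,y0,y1,z):
    return [((x0,y0,z),(x1,y0,z),(0,1,0)),((x0,y1,z),(x1,y1,z),(0,1,0)),((x0,y0,z),(x0,y1,z),(1,0,0)),((x1,y0,z),(x1,y1,z),(1,0,0))]
def overlay(segs,col,img,f):
    for q,A,B in segs:
        a,b=[proj(p,x) for x in pose2(q,[A,B])]
        cv2.line(img,*[tuple(int(round((v+.5)*f*16)) for v in u) for u in(a,b)],col,1,cv2.LINE_AA,4)
E
cat > f1.py <<'E'
from fit import *
r=np.radians
edM=[((-.268,.065,.03),(-.005,.065,.03),(0,1,0)),((-.268,-.065,.03),(-.01,-.065,.03),(0,1,0)),((-.27,-.063,.03),(-.27,.063,.03),(1,0,0))]
qM,n,e=fit([.512,-.110,r(-88)],edM,.010); print("M",qM[:2],np.degrees(qM[2]),n,e)
edP=box(-.055,.055,-.03,.03,.04)
qP,n,e=fit([*at_z(p,[264,253],.03)[:2],r(-90)],edP); print("P",qP[:2],np.degrees(qP[2]),n,e)
edT=box(-.15,.15,-.0375,.0375,.01)
qT,n,e=fit([.515,.413,r(2)],edT); print("T",qT[:2],np.degrees(qT[2]),n,e)
edS=[((-.12,.009,.015),(-.09,.009,.015),(0,1,0)),((-.01,.009,.015),(.105,.009,.015),(0,1,0)),((-.01,-.009,.015),(.105,-.009,.015),(0,1,0)),((-.12,-.009,.015),(-.12,.009,.015),(1,0,0)),((.12,-.022,.015),(.12,.022,.015),(1,0,0)),
 ((-.085,-.009,.059),(-.015,-.009,.059),(0,1,0)),((-.085,.009,.059),(-.015,.009,.059),(0,1,0)),((-.085,-.009,.059),(-.085,.009,.059),(1,0,0)),((-.015,-.009,.059),(-.015,.009,.059),(1,0,0))]
qS,n,e=fit([.509,.413,r(4)],edS,.006); print("S",qS[:2],np.degrees(qS[2]),n,e)
f=6
big=cv2.resize(im,None,fx=f,fy=f,interpolation=cv2.INTER_CUBIC)
for q,ed,c in((qM,edM,(0,255,0)),(qP,edP,(255,0,255)),(qT,edT,(0,255,255)),(qS,edS,(0,0,255))):
    overlay([(q,A,B) for A,B,_ in ed],c,big,f)
G=[(qM,A,B) for A,B,_ in box(0,.22,-.065,.065,.108)+box(-.02,.22,-.0315,.0315,.042)]+[(qM,(-.1,.05,.042),(-.02,.0315,.042)),(qM,(-.1,-.05,.042),(-.02,-.0315,.042))]
overlay(G,(255,0,0),big,f)
save("ovM.png",cv2.resize(big[190*f:300*f,205*f:335*f],None,fx=1,fy=1,interpolation=cv2.INTER_AREA))
save("ovG.png",big[195*f:285*f,325*f:455*f])
save("ovS.png",cv2.resize(big[165*f:310*f,80*f:150*f],None,fx=.68,fy=.68,interpolation=cv2.INTER_AREA))
np.savez("q.npz",M=qM,P=qP,T=qT,S=qS)
# plate in machine frame
c,s=np.cos(qM[2]),np.sin(qM[2]);d=qP[:2]-qM[:2]
print("plate in M",c*d[0]+s*d[1],-s*d[0]+c*d[1],np.degrees(qP[2]-qM[2]))
E
python3 f1.py
```

```text
M [ 0.51206092 -0.10765825] -83.77103937139297 58 0.0002902822998037408
P [0.49025922 0.04589228] -86.7179947884091 65 0.00027479248260207505
T [0.51393081 0.41019168] 1.8805550573937189 63 0.0005001088687186984
S [0.5066709 0.4163652] 3.6701810817713554 39 0.0
plate in M -0.1550095315945323 -0.005012476585197344 -2.946955417016127
```

View pics/ovM.png

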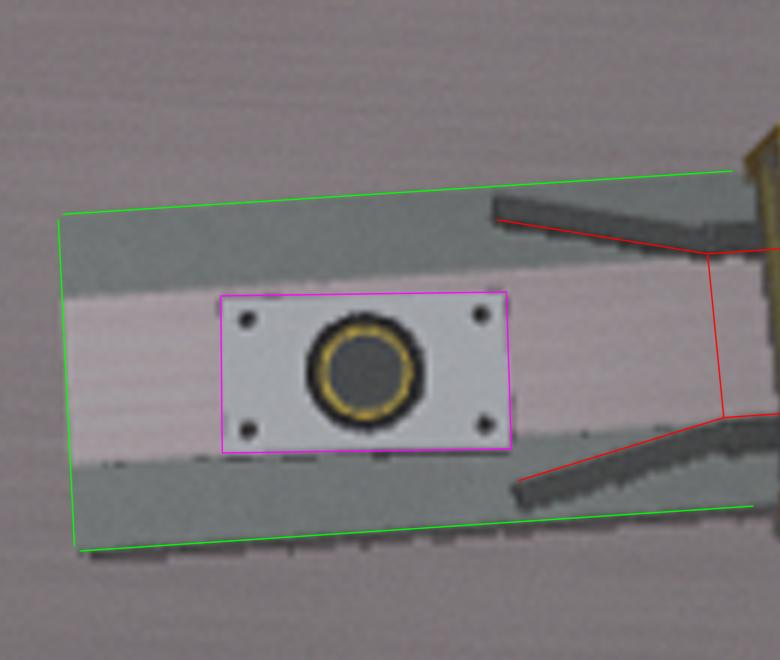

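View pics/ovG.png

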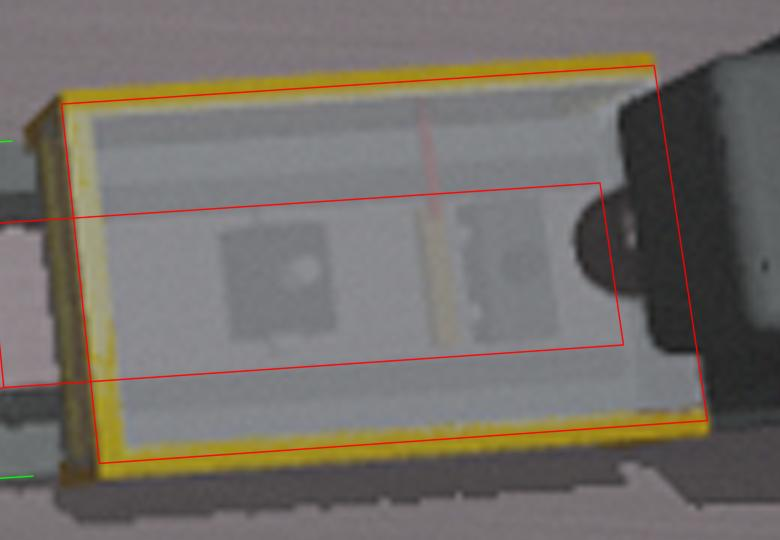

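View pics/ovS.png

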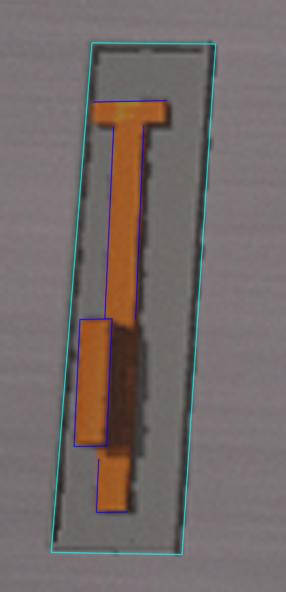

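```bash
cat > go.py <<'E'
from h import *
from scipy.spatial.transform import Rotation as Ro
def rel(pos,yaw):
    o=telemetry.get_obs(); R=Ro.from_euler("xyz",o["orientation"],degrees=True)
    T=Ro.from_euler("xyz",[180,0,yaw],degrees=True)
    d=R.inv().apply(np.array(pos)-o["tool_pos"]); t=(R.inv()*T).as_rotvec(degrees=True)
    print("clock",o["clock"],"pos",o["tool_pos"].round(4),"ori",o["orientation"].round(2),"F",o["force"].round(1),"op",round(o["opening"],4))
    print("shift",d.round(4),"turn",t.round(2))
def mach(x,y,z,q=None):
    q=np.load("q.npz")["M"] if q is None else q
    c,s=np.cos(q[2]),np.sin(q[2]); return np.array([q[0]+c*x-s*y,q[1]+s*x+c*y,z])
def inM(P):
    q=np.load("q.npz")["M"];c,s=np.cos(q[2]),np.sin(q[2]);d=np.array(P[:2])-q[:2]
    return np.array([c*d[0]+s*d[1],-s*d[0]+c*d[1],P[2]])
E
python3 -c "
from go import *
rel([.4568,.4132,.10],3.67)
print([inM(at_z(np.load('top0.npz'),u,z)).round(4) for u in([394.7,230],[397,252.5]) for z in(.035,.045)])"
```

```text
clock 1.7 pos [0.2116 0.641  0.2266] ori [180.    -0.   -18.26] F [ 0.5  0.4 -0. ] op 0.0873
shift [0.3043 0.1394 0.1266] turn [  0.     0.   -21.93]
[array([0.1509, 0.0252, 0.035 ]), array([0.1476, 0.0239, 0.045 ]), array([ 0.1494, -0.0274,  0.035 ]), array([ 0.1461, -0.0281,  0.045 ])]
```

Call:
jog_arm(targets="0.04 0.018 0.016 0 0 -3 1;0.09 0.041 0.037 0 0 -8 1;0.14 0.064 0.058 0 0 -13 1;0.19 0.087 0.079 0 0 -18 1;0.24 0.11 0.1 0 0 -22 1;0.28 0.128 0.117 0 0 -22 1;0.3043 0.1394 0.1266 0 0 -21.93 1;0.3043 0.1394 0.1266 0 0 -21.93 1")

```text
clock: 2.7
tool_pos: [0.4578, 0.4113, 0.099]
orientation: [179.9, 0.1, 3.5]
force: [-0.3, -0.4, 0.5]
opening: 0.0877
```

```bash
python3 -c "
from go import *
rel([.4568,.4132,.02],3.67)
p=snapshot('scene');save('s1.png',p['img'][60:230,230:430],4)"
```

```text
clock 2.7 pos [0.4578 0.4113 0.099 ] ori [1.7991e+02 6.0000e-02 3.5000e+00] F [-0.3 -0.4  0.5] op 0.0877
shift [-0.0008 -0.0021  0.079 ] turn [ 0.09  0.06 -0.17]
```

View pics/s1.png

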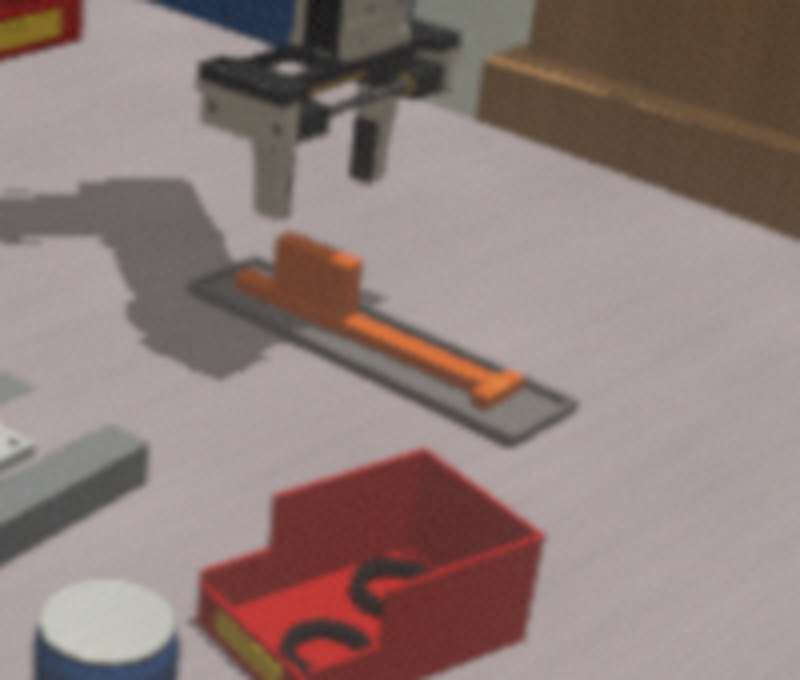

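The open gripper sits above and astride the fin, which is at about (318,275) in the crop. I'll go down and close.

Call:
jog_arm(targets="-0.0008 -0.0021 0.03 0 0 -0.2 1;-0.0008 -0.0021 0.06 0 0 -0.2 1;-0.0008 -0.0021 0.079 0 0 -0.2 1;-0.0008 -0.0021 0.079 0 0 -0.2 1;-0.0008 -0.0021 0.079 0 0 -0.2 -1;-0.0008 -0.0021 0.079 0 0 -0.2 -1;-0.0008 -0.0021 0.079 0 0 -0.2 -1;-0.0008 -0.0021 0.079 0 0 -0.2 -1")

```text
clock: 3.75
tool_pos: [0.4565, 0.4146, 0.0211]
orientation: [-180.0, -0.0, 3.8]
force: [-0.4, -0.4, 0.1]
opening: 0.0531
```

```bash
python3 -c "
from go import *
rel([.4568,.4132,.15],3.67)"
```

```text
clock 3.75 pos [0.4565 0.4146 0.0211] ori [-180.     -0.      3.76] F [-0.4 -0.4  0.1] op 0.0531
shift [ 0.0002  0.0014 -0.1289] turn [-0.   -0.    0.09]
```

Call:
jog_arm(targets="0 0 0 0 0 0 -1;0 0 0 0 0 0 -1;0 0 0 0 0 0 -1;0 0 0 0 0 0 -1;0 0 0 0 0 0 -1;0 0 0 0 0 0 -1;0 0 -0.01 0 0 0 -1;0 0 -0.03 0 0 0 -1")

```text
clock: 4.75
tool_pos: [0.456, 0.4138, 0.051]
orientation: [179.9, 0.1, 3.8]
force: [0.1, 0.4, -0.7]
opening: 0.018
```

```bash
python3 -c "
from go import *
q=np.load('q.npz')['M']
g=mach(-.43,-.003,.14);print(g)
rel(g,np.degrees(q[2]))"
```

```text
[0.46242284 0.31947763 0.14      ]
clock 4.75 pos [0.456  0.4138 0.051 ] ori [1.7989e+02 8.0000e-02 3.7500e+00] F [ 0.1  0.4 -0.7] op 0.018
shift [ 0.0001  0.0947 -0.0889] turn [ 1.500e-01 -2.000e-02  8.752e+01]
```

Call:
jog_arm(targets="0 0 -0.045 0 0 0 -1;0 0.01 -0.0889 0 0 8 -1;0 0.03 -0.0889 0 0 18 -1;0 0.05 -0.0889 0 0 28 -1;0 0.07 -0.0889 0 0 38 -1;0 0.085 -0.0889 0 0 48 -1;0 0.0947 -0.0889 0 0 58 -1;0 0.0947 -0.0889 0 0 68 -1")

```text
clock: 5.75
tool_pos: [0.4622, 0.3186, 0.1407]
orientation: [179.9, -0.1, -64.6]
force: [-0.6, 0.1, -2.2]
opening: 0.0173
```

```bash
python3 -c "
from go import *
q=np.load('q.npz')['M']
g=mach(-.43,-.003,.14)
rel(g,np.degrees(q[2]))"
```

```text
clock 5.75 pos [0.4622 0.3186 0.1407] ori [ 1.7989e+02 -6.0000e-02 -6.4620e+01] F [-0.6  0.1 -2.2] op 0.0173
shift [-0.0007 -0.0006  0.0007] turn [ 0.1  -0.08 19.15]
```

Call:
jog_arm(targets="-0.0007 -0.0006 0.001 0 0 9 -1;-0.0007 -0.0006 0.001 0 0 19.1 -1;-0.0007 -0.0006 0.03 0 0 19.1 -1;-0.0007 -0.0006 0.06 0 0 19.1 -1;-0.0007 -0.0006 0.075 0 0 19.1 -1;-0.0007 -0.0006 0.075 0 0 19.1 -1;-0.0007 -0.0006 0.075 0 0 19.1 -1;-0.0007 -0.0006 0.075 0 0 19.1 -1")

```text
clock: 6.75
tool_pos: [0.4628, 0.3199, 0.0668]
orientation: [180.0, -0.0, -83.7]
force: [0.6, 0.7, -1.4]
opening: 0.0177
```

```bash
python3 -c "
from go import *
rel(mach(-.43,-.003,.065),np.degrees(np.load('q.npz')['M'][2]))
p=snapshot('top');C=cloud(p);save('t2.png',p['img'][170:300,120:320],4)
M=models.cut_out('stick',p)[0]['region'];P=C[M&(p['range_z']>0)]
Pm=np.array([inM(a) for a in P]);print(len(P),np.percentile(Pm,[1,5,50,95,99],axis=0).round(4))
print([ (a['uv'],a['conf']) for a in models.spot_point('stick_nose',p)])
p=snapshot('scene');save('s2.png',p['img'][60:260,100:380],2.8)"
```

```text
clock 6.75 pos [0.4628 0.3199 0.0668] ori [ 1.7999e+02 -2.0000e-02 -8.3720e+01] F [ 0.6  0.7 -1.4] op 0.0177
shift [0.0004 0.0004 0.0018] turn [ 0.01 -0.02  0.05]Traceback (most recent call last):
  File "<string>", line 5, in <module>
    M=models.cut_out('stick',p)[0]['region'];P=C[M&(p['range_z']>0)]
      ~~~~~~~~~~~~~~~~~~~~~~~~~^^^
IndexError: list index out of range
```

View pics/t2.png

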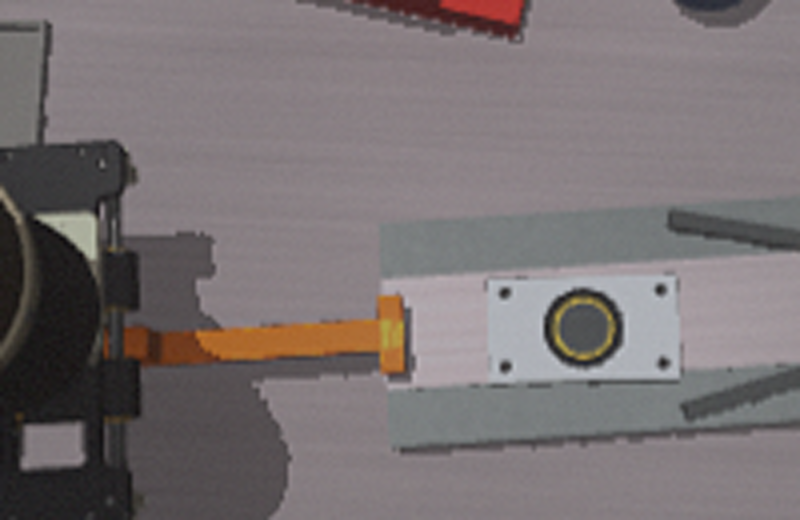

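The stick is held along the feed, with its nose front edge at about (404,295)–(405,373) in the crop and the plate tail at x≈490. I'll check the nose's position and height from depth.

```bash
python3 -c "
from go import *
p=snapshot('top');C=cloud(p)
h=cv2.cvtColor(p['img'],cv2.COLOR_RGB2HSV)
M=(h[...,0]<20)&(h[...,1]>150)&(h[...,2]>90);M[:200]=0;M[300:]=0;M[:,:140]=0;M[:,240:]=0
M&=p['range_z']>0
Pm=np.array([inM(a) for a in C[M]])
top=Pm[Pm[:,2]>.045]
for a in np.arange(-.34,-.25,.01):
    s=top[(top[:,0]>a)&(top[:,0]<a+.01)]
    if len(s)>3: print(a.round(3),len(s),'ymid',((s[:,1].min()+s[:,1].max())/2).round(4),'w',np.ptp(s[:,1]).round(4),'z',np.median(s[:,2]).round(4))
print('max x',np.percentile(top[:,0],[95,99,100]).round(4))
p2=snapshot('scene');save('s2.png',p2['img'][60:260,100:380],2.8)"
```

```text
-0.34 36 ymid -0.0044 w 0.0165 z 0.0609
-0.33 32 ymid -0.0041 w 0.0145 z 0.0611
-0.32 30 ymid -0.0038 w 0.0157 z 0.0606
-0.31 40 ymid -0.0042 w 0.0163 z 0.0609
-0.3 30 ymid -0.0047 w 0.016 z 0.0607
-0.29 35 ymid -0.0036 w 0.0162 z 0.0605
-0.28 34 ymid -0.0072 w 0.0225 z 0.0609
-0.27 81 ymid -0.0035 w 0.041 z 0.0612
-0.26 16 ymid -0.0038 w 0.0407 z 0.0614
max x [-0.2617 -0.2583 -0.257 ]
```

View pics/s2.png

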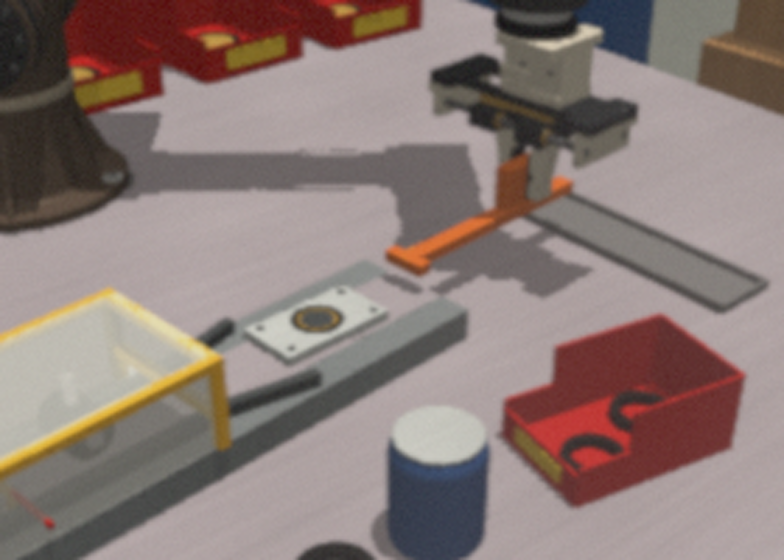

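The stick is level and straight, with its nose at x = -0.260 and its underside about 18 mm below the TCP. I'll lower it to the bed behind the plate.

Call:
jog_arm(targets="0.012 0 0.003 0 0 0 -1;0.024 0 0.006 0 0 0 -1;0.03 0 0.01 0 0 0 -1;0.03 0 0.014 0 0 0 -1;0.03 0 0.0175 0 0 0 -1;0.03 0 0.0175 0 0 0 -1;0.03 0 0.0175 0 0 0 -1;0.03 0 0.0175 0 0 0 -1")

```text
clock: 7.95
tool_pos: [0.4658, 0.2899, 0.0488]
orientation: [180.0, -0.0, -83.7]
force: [-0.8, 0.8, -1.2]
opening: 0.0183
```

```bash
python3 -c "
from go import *
o=telemetry.get_obs();print(inM(o['tool_pos']).round(4))
rel(mach(-.33,-.003,.049),np.degrees(np.load('q.npz')['M'][2]))"
```

```text
[-0.4003 -0.0029  0.0488]
clock 7.95 pos [0.4658 0.2899 0.0488] ori [ 1.7996e+02 -5.0000e-02 -8.3710e+01] F [-0.8  0.8 -1.2] op 0.0183
shift [ 0.0703  0.0002 -0.0001] turn [ 0.04 -0.05  0.06]
```

Call:
jog_arm(targets="0.01 0 0 0 0 0 -1;0.016 0 0 0 0 0 -1;0.02 0 0 0 0 0 -1;0.024 0 0 0 0 0 -1;0.029 0 0 0 0 0 -1;0.034 0 0 0 0 0 -1;0.04 0 0 0 0 0 -1;0.046 0 0 0 0 0 -1")

```text
clock: 8.95
tool_pos: [0.4709, 0.2438, 0.0489]
orientation: [180.0, -0.0, -83.7]
force: [0.2, 0.3, -0.9]
opening: 0.0181
```

Call:
jog_arm(targets="0.006 0 0 0 0 0 -1;0.012 0 0 0 0 0 -1;0.018 0 0 0 0 0 -1;0.024 0 0 0 0 0 -1;0.03 0 0 0 0 0 -1;0.036 0 0 0 0 0 -1;0.042 0 0 0 0 0 -1;0.045 0 0 0 0 0 -1")

```text
clock: 9.95
tool_pos: [0.4758, 0.1987, 0.0489]
orientation: [180.0, -0.0, -83.7]
force: [0.1, 0.8, -1.0]
opening: 0.0179
```

```bash
cat > look.py <<'E'
from go import *
import sys
o=telemetry.get_obs();print(inM(o['tool_pos']).round(4))
rel(mach(-.33,-.003,.049),np.degrees(np.load('q.npz')['M'][2]))
q=np.load('q.npz')['M'];u=np.array([np.cos(q[2]),np.sin(q[2]),0]);print('push F',-(o['force']@u))
p=snapshot('top');save(sys.argv[1],p['img'][185:300,190:440],3.2)
E
python3 look.py t3.png
```

```text
[-0.3085 -0.0028  0.0489]
clock 9.95 pos [0.4758 0.1987 0.0489] ori [ 1.7996e+02 -5.0000e-02 -8.3720e+01] F [ 0.1  0.8 -1. ] op 0.0179
shift [-0.0215  0.0002 -0.0001] turn [ 0.04 -0.05  0.05]
push F 0.786981800919965
```

View pics/t3.png

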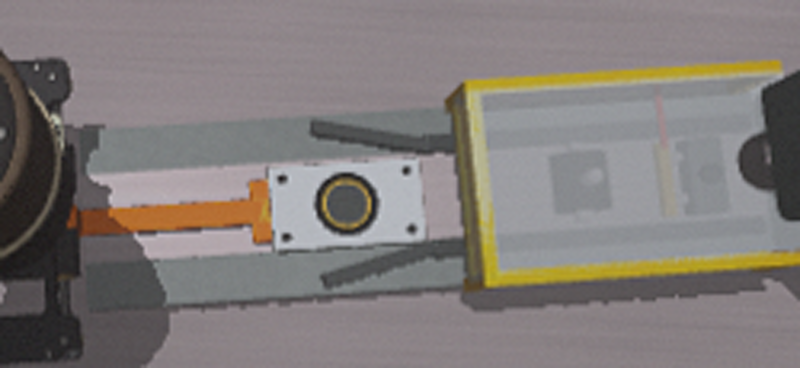

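The plate is now nearly square, with its lead end at (422,200) in the crop and its lower corner close to the lower fence. I'll go on slowly with a small +y drift.

Call:
jog_arm(targets="0.004 -0.0005 0 0 0 0 -1;0.008 -0.001 0 0 0 0 -1;0.012 -0.0015 0 0 0 0 -1;0.016 -0.002 0 0 0 0 -1;0.02 -0.0025 0 0 0 0 -1;0.024 -0.003 0 0 0 0 -1;0.028 -0.0035 0 0 0 0 -1;0.032 -0.004 0 0 0 0 -1")

```text
clock: 11.0
tool_pos: [0.4833, 0.1668, 0.0489]
orientation: [179.9, -0.1, -83.7]
force: [-0.5, 1.8, -2.6]
opening: 0.0177
```

```bash
python3 look.py t4.png
```

```text
[-0.2759  0.0011  0.0489]
clock 11.0 pos [0.4833 0.1668 0.0489] ori [ 1.7994e+02 -6.0000e-02 -8.3730e+01] F [-0.5  1.8 -2.6] op 0.0177
shift [-0.0541  0.0041 -0.0002] turn [ 0.06 -0.06  0.04]
push F 1.8033404100961632
```

View pics/t4.png

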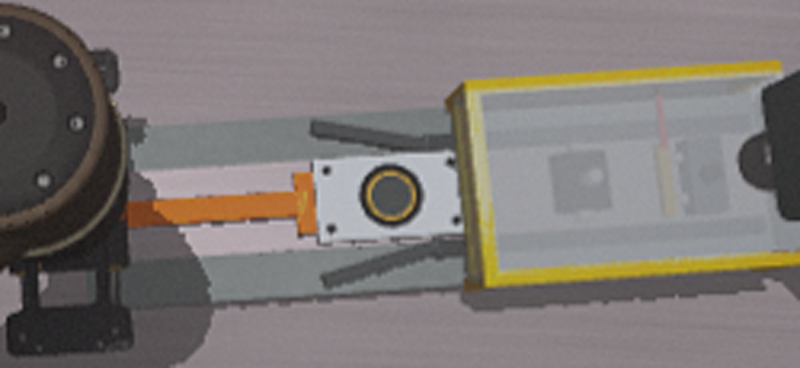

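The plate's lead end is in the lane at the mouth, square, and the push is only about 2 N. Continuing.

Call:
jog_arm(targets="0.005 0 0 0 0 0 -1;0.01 0 0 0 0 0 -1;0.015 0 0 0 0 0 -1;0.02 0 0 0 0 0 -1;0.025 0 0 0 0 0 -1;0.03 0 0 0 0 0 -1;0.035 0 0 0 0 0 -1;0.04 0 0 0 0 0 -1")

```text
clock: 12.05
tool_pos: [0.4875, 0.1263, 0.0489]
orientation: [179.9, -0.1, -83.7]
force: [0.1, 1.5, -1.1]
opening: 0.0179
```

```bash
python3 look.py t5.png
```

```text
[-0.2352  0.001   0.0489]
clock 12.05 pos [0.4875 0.1263 0.0489] ori [ 1.7993e+02 -7.0000e-02 -8.3730e+01] F [ 0.1  1.5 -1.1] op 0.0179
shift [-0.0948  0.004  -0.0002] turn [ 0.07 -0.07  0.04]
push F 1.4874180152270275
```

View pics/t5.png

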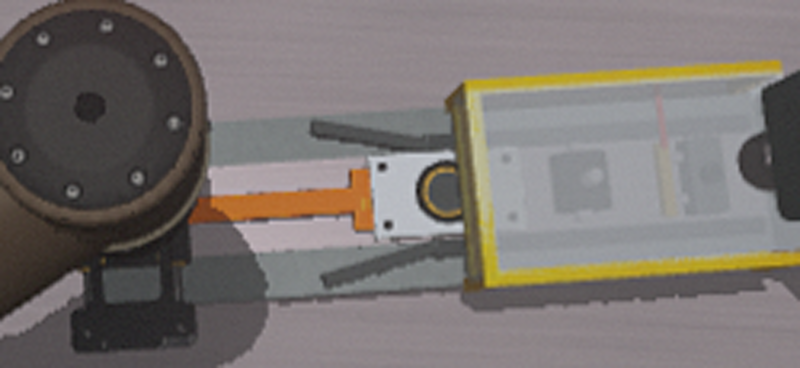

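Call:
jog_arm(targets="0.005 0 0 0 0 0 -1;0.01 0 0 0 0 0 -1;0.015 0 0 0 0 0 -1;0.02 0 0 0 0 0 -1;0.024 0 0 0 0 0 -1;0.028 0 0 0 0 0 -1;0.032 0 0 0 0 0 -1;0.035 0 0 0 0 0 -1")

```text
clock: 13.1
tool_pos: [0.4916, 0.0916, 0.0491]
orientation: [180.0, -0.0, -83.8]
force: [-1.7, 5.5, -0.3]
opening: 0.0179
```

```bash
python3 look.py t6.png
```

```text
[-0.2003  0.0013  0.0491]
clock 13.1 pos [0.4916 0.0916 0.0491] ori [ 1.7997e+02 -2.0000e-02 -8.3760e+01] F [-1.7  5.5 -0.3] op 0.0179
shift [-1.297e-01  4.300e-03  1.000e-04] turn [ 0.03 -0.02  0.01]
push F 5.655236453176192
```

Call:
jog_arm(targets="0.003 0 0 0 0 0 -1;0.006 0 0 0 0 0 -1;0.009 0 0 0 0 0 -1;0.012 0 0 0 0 0 -1;0.015 0 0 0 0 0 -1;0.018 0 0 0 0 0 -1;0.021 0 0 0 0 0 -1;0.024 0 0 0 0 0 -1")

```text
clock: 14.15
tool_pos: [0.4942, 0.0678, 0.0491]
orientation: [180.0, 0.0, -83.8]
force: [-0.7, 5.2, -0.4]
opening: 0.0178
```

```bash
python3 look.py t7.png
```

```text
[-0.1764  0.0013  0.0491]
clock 14.15 pos [0.4942 0.0678 0.0491] ori [ 1.7998e+02  1.0000e-02 -8.3770e+01] F [-0.7  5.2 -0.4] op 0.0178
shift [-0.1536  0.0043  0.0002] turn [0.02 0.01 0.  ]
push F 5.231521726236977
```

View pics/t7.png

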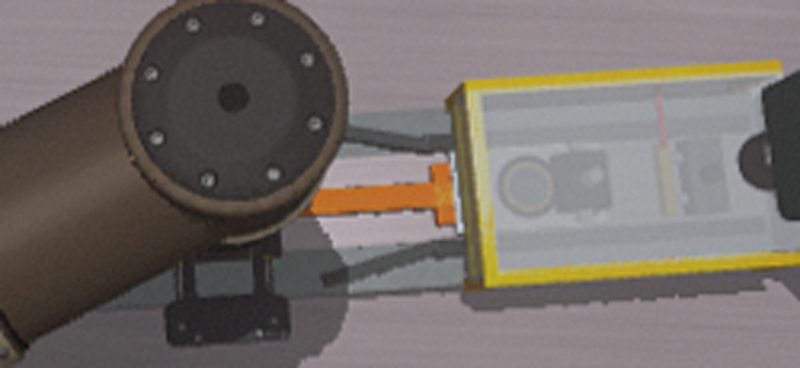

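Steady drag is about 5.2 N, with the plate's lead at about 0.104 and the seal visible at (527,188) under the guard. I'll approach the stop more finely.

Call:
jog_arm(targets="0.003 0 0 0 0 0 -1;0.006 0 0 0 0 0 -1;0.009 0 0 0 0 0 -1;0.012 0 0 0 0 0 -1;0.015 0 0 0 0 0 -1;0.018 0 0 0 0 0 -1;0.021 0 0 0 0 0 -1;0.024 0 0 0 0 0 -1")

```text
clock: 15.2
tool_pos: [0.4968, 0.044, 0.0492]
orientation: [180.0, 0.0, -83.8]
force: [-2.7, 4.4, -0.0]
opening: 0.0178
```

```bash
python3 look.py t8.png; python3 -c "
from go import *
p=snapshot('top');print(inM(at_z(p,[190+527/3.2,185+188/3.2],.04)))"
```

```text
[-0.1524  0.0013  0.0492]
clock 15.2 pos [0.4968 0.044  0.0492] ori [ 1.7998e+02  3.0000e-02 -8.3770e+01] F [-2.7  4.4 -0. ] op 0.0178
shift [-0.1776  0.0043  0.0003] turn [ 0.02  0.03 -0.  ]
push F 4.716843944549877
[ 0.05225776 -0.00104176  0.04      ]
```

View pics/t8.png

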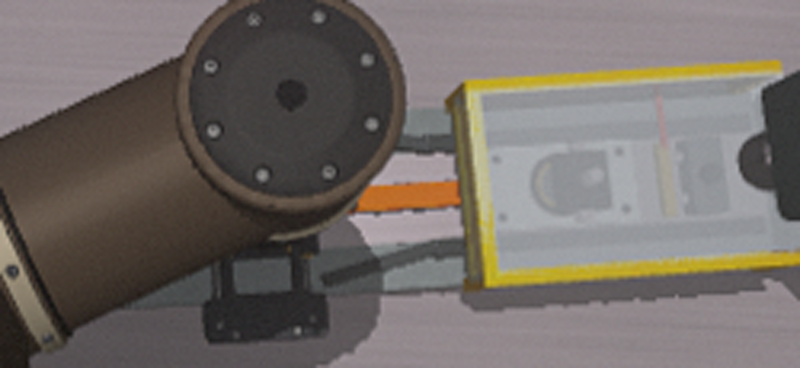

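Gap to the brass stop (left edge about x=655, plate lead about x=632) is about 16 mm. I'll advance 12 mm, then feel for contact.

Call:
jog_arm(targets="0.002 0 0 0 0 0 -1;0.004 0 0 0 0 0 -1;0.006 0 0 0 0 0 -1;0.008 0 0 0 0 0 -1;0.009 0 0 0 0 0 -1;0.01 0 0 0 0 0 -1;0.011 0 0 0 0 0 -1;0.012 0 0 0 0 0 -1")

```text
clock: 16.3
tool_pos: [0.4981, 0.032, 0.0492]
orientation: [180.0, 0.0, -83.8]
force: [-1.2, 4.6, -1.3]
opening: 0.0174
```

```bash
python3 look.py t9.png
```

```text
[-0.1403  0.0013  0.0492]
clock 16.3 pos [0.4981 0.032  0.0492] ori [ 1.7998e+02  2.0000e-02 -8.3780e+01] F [-1.2  4.6 -1.3] op 0.0174
shift [-0.1897  0.0043  0.0003] turn [ 0.02  0.02 -0.01]
push F 4.715180611751295
```

View pics/t9.png

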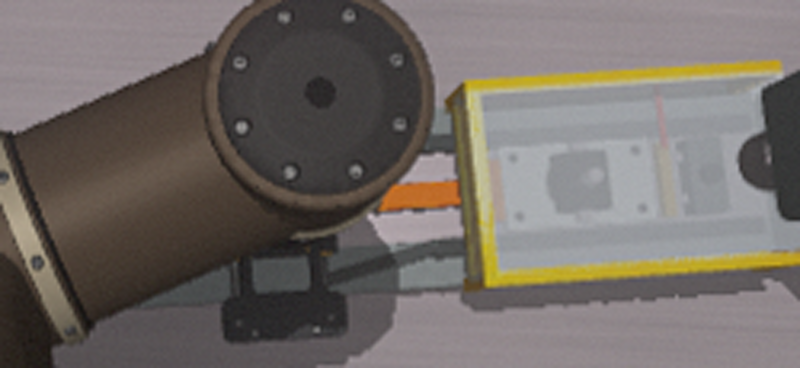

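Call:
jog_arm(targets="0.0005 0 0 0 0 0 -1;0.001 0 0 0 0 0 -1;0.0015 0 0 0 0 0 -1;0.002 0 0 0 0 0 -1;0.0022 0 0 0 0 0 -1;0.0025 0 0 0 0 0 -1;0.0028 0 0 0 0 0 -1;0.003 0 0 0 0 0 -1")

```text
clock: 17.35
tool_pos: [0.4985, 0.0292, 0.0492]
orientation: [180.0, 0.0, -83.8]
force: [-1.1, 3.6, -0.9]
opening: 0.018
```

```bash
cat > fo.py <<'E'
from go import *
o=telemetry.get_obs();q=np.load('q.npz')['M'];u=np.array([np.cos(q[2]),np.sin(q[2]),0])
print('clock',o['clock'],'x',inM(o['tool_pos']).round(5),'push F',-(o['force']@u),o['force'].round(2),o['orientation'].round(2))
E
python3 fo.py
```

```text
clock 17.35 x [-0.13748  0.00135  0.0492 ] push F 3.7432733438377412 [-1.08  3.65 -0.94] [ 1.7999e+02  3.0000e-02 -8.3780e+01]
```

Call:
jog_arm(targets="0.0003 0 0 0 0 0 -1;0.0006 0 0 0 0 0 -1;0.0009 0 0 0 0 0 -1;0.0012 0 0 0 0 0 -1;0.0014 0 0 0 0 0 -1;0.0016 0 0 0 0 0 -1;0.0018 0 0 0 0 0 -1;0.002 0 0 0 0 0 -1")

```text
clock: 18.35
tool_pos: [0.4987, 0.0274, 0.0492]
orientation: [180.0, 0.0, -83.8]
force: [-1.3, 5.1, -0.4]
opening: 0.0179
```

```bash
cat > fo.py <<'E'
from go import *
import sys
q=np.load('q.npz')['M'];u=np.array([np.cos(q[2]),np.sin(q[2]),0]);F=[]
for i in range(5):
    o=telemetry.get_obs();F.append(-(o['force']@u)); p=snapshot('top')
print('clock',o['clock'],'x',inM(o['tool_pos']).round(5),'push F',np.round(F,1),np.mean(F).round(2),o['orientation'].round(2))
save(sys.argv[1],p['img'][205:275,340:430],8)
E
python3 fo.py u1.png
```

```text
clock 18.55 x [-0.13565  0.00135  0.04921] push F [5.2 4.7 5.3 5.6 6.2] 5.41 [ 1.7999e+02  4.0000e-02 -8.3770e+01]
```

View pics/u1.png

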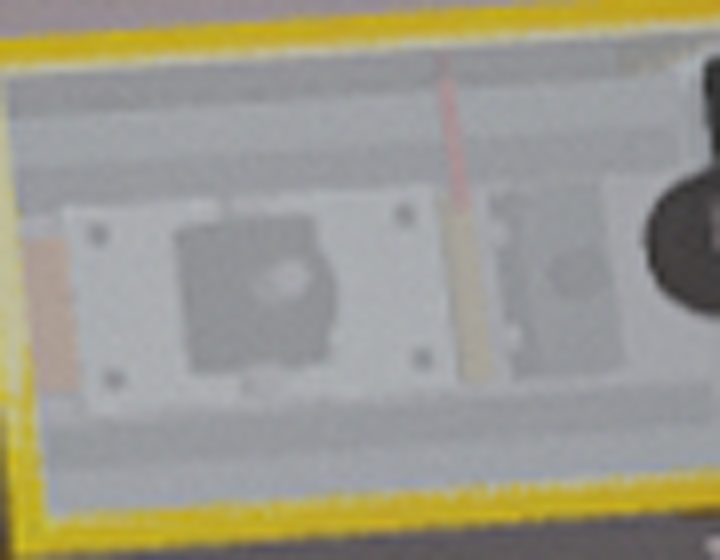

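The plate's lead end now meets the brass bar (about x=450 in the crop), or is within a millimetre of it. From here I'll take 1 mm steps.

Call:
jog_arm(targets="0.0002 0 0 0 0 0 -1;0.0004 0 0 0 0 0 -1;0.0006 0 0 0 0 0 -1;0.0008 0 0 0 0 0 -1;0.001 0 0 0 0 0 -1;0.001 0 0 0 0 0 -1;0.001 0 0 0 0 0 -1;0.001 0 0 0 0 0 -1")

```text
clock: 19.6
tool_pos: [0.4988, 0.0267, 0.0493]
orientation: [180.0, 0.1, -83.8]
force: [-2.9, 5.7, 0.5]
opening: 0.0177
```

```bash
python3 fo.py u2.png
```

```text
clock 19.8 x [-0.13503  0.00138  0.04925] push F [6.  6.  5.5 5.4 5.9] 5.78 [ 1.7999e+02  6.0000e-02 -8.3770e+01]
```

Call:
jog_arm(targets="0.0002 0 0 0 0 0 -1;0.0004 0 0 0 0 0 -1;0.0006 0 0 0 0 0 -1;0.0008 0 0 0 0 0 -1;0.001 0 0 0 0 0 -1;0.001 0 0 0 0 0 -1;0.001 0 0 0 0 0 -1;0.001 0 0 0 0 0 -1")

```text
clock: 20.85
tool_pos: [0.499, 0.0263, 0.0493]
orientation: [-180.0, 0.1, -83.8]
force: [-2.6, 7.5, 1.0]
opening: 0.0181
```

```bash
python3 fo.py u3.png
```

```text
clock 21.05 x [-0.13465  0.00154  0.04932] push F [7.7 8.2 8.3 8.2 7.4] 7.97 [-1.7998e+02  1.0000e-01 -8.3780e+01]
```

The force is now rising (8 N against 5 N baseline), so the plate is on the stop. I'm aiming for about 15.5 N total. The arm gives about 1 mm per 13 N, so I'll step accordingly.

Call:
jog_arm(targets="0.0006 0 0 0 0 0 -1;0.0008 0 0 0 0 0 -1;0.001 0 0 0 0 0 -1;0.0012 0 0 0 0 0 -1;0.0014 0 0 0 0 0 -1;0.0016 0 0 0 0 0 -1;0.0018 0 0 0 0 0 -1;0.0018 0 0 0 0 0 -1")

```text
clock: 22.1
tool_pos: [0.4993, 0.0257, 0.0495]
orientation: [-179.9, 0.2, -83.8]
force: [-3.9, 11.5, 2.2]
opening: 0.018
```

```bash
python3 fo.py u4.png
```

```text
clock 22.3 x [-0.13399  0.00176  0.0495 ] push F [11.8 11.9 12.1 12.  11.3] 11.81 [-179.94    0.18  -83.79]
```

Call:
jog_arm(targets="0.0011 0 0 0 0 0 -1;0.0014 0 0 0 0 0 -1;0.0017 0 0 0 0 0 -1;0.002 0 0 0 0 0 -1;0.0022 0 0 0 0 0 -1;0.0024 0 0 0 0 0 -1;0.0024 0 0 0 0 0 -1;0.0024 0 0 0 0 0 -1")

```text
clock: 23.35
tool_pos: [0.4998, 0.025, 0.0497]
orientation: [-179.9, 0.3, -83.8]
force: [-3.9, 15.2, 1.7]
opening: 0.0177
```

```bash
cat > ptr.py <<'E'
from h import *
# sub-pixel shift of stop/pointer vs. first picture; average of frames
ref=np.load('top_img.npy').astype(np.float32)
ims=np.mean([snapshot('top')['img'].astype(np.float32) for _ in range(4)],0)
def red(i): return i[...,0]-.5*(i[...,1]+i[...,2])
def prof(i,r0,r1):  # centroid of pointer redness per row
    out=[]
    for r in range(r0,r1):
        w=red(i)[r,385:407]; w=w-np.median(w); w=np.clip(w-3,0,None)
        out.append((np.arange(385,407)*w).sum()/max(w.sum(),1e-6))
    return np.array(out)
a,b=prof(ref,217,229),prof(ims,217,229); print((b-a).round(2),np.median(b-a))
E
python3 fo.py u5.png; python3 ptr.py
```

```text
clock 23.55 x [-0.13325  0.00217  0.04972] push F [15.6 15.3 15.5 14.9 15.2] 15.29 [-179.88    0.29  -83.82]
[0.73 0.78 0.75 0.72 0.71 0.67 0.78 0.71 0.69 0.86 0.72 0.71] 0.7196322743537564
```

View pics/u5.png

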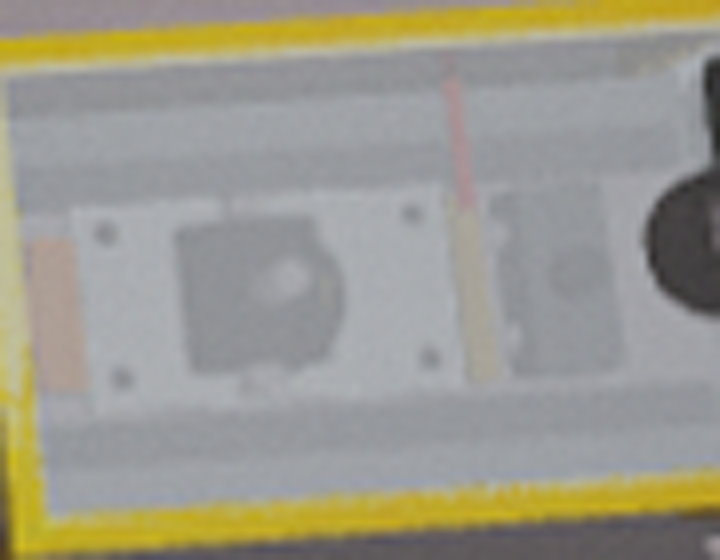

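The pointer has moved about 0.72 px (about 1.65 mm), while force and travel suggest about 2.0–2.2 mm. I'll press about 0.5 mm more and hold.

Call:
jog_arm(targets="0.0015 0 0 0 0 0 -1;0.0018 0 0 0 0 0 -1;0.0021 0 0 0 0 0 -1;0.0024 0 0 0 0 0 -1;0.0024 0 0 0 0 0 -1;0.0024 0 0 0 0 0 -1;0.0024 0 0 0 0 0 -1;0.0024 0 0 0 0 0 -1")

```text
clock: 24.8
tool_pos: [0.5002, 0.0246, 0.05]
orientation: [-179.8, 0.4, -83.8]
force: [-5.8, 16.4, 1.7]
opening: 0.0176
```

```bash
python3 fo.py u6.png; python3 ptr.py
```

```text
clock 25.0 x [-0.1328   0.00253  0.04997] push F [17.  18.1 17.9 18.5 17.7] 17.82 [-179.81    0.43  -83.85]
[0.96 0.86 0.89 0.86 0.91 0.79 0.98 0.96 0.91 1.02 0.87 0.89] 0.8989491168638324
```

All three estimates now lie at about 2.1–2.8 mm, and the push was held for about 1 s. Drawing the stick back.

Call:
jog_arm(targets="-0.002 0 0 0 0 0 -1;-0.006 0 -0.001 0 0 0 -1;-0.016 0 -0.002 0 0 0 -1;-0.036 0 -0.002 0 0 0 -1;-0.06 0 -0.002 0 0 0 -1;-0.085 0 -0.002 0 0 0 -1;-0.11 0 -0.002 0 0 0 -1;-0.13 0 -0.002 0 0 0 -1")

```text
clock: 26.25
tool_pos: [0.4861, 0.155, 0.053]
orientation: [-179.8, 0.4, -83.8]
force: [-0.2, -0.1, -1.8]
opening: 0.018
```

```bash
python3 fo.py u7.png; python3 ptr.py; python3 look.py t10.png
```

```text
clock 26.45 x [-0.26298  0.00247  0.05287] push F [-0.1  2.  -0.6  0.6 -0.6] 0.24 [-179.83    0.41  -83.79]
[0.53 0.58 0.64 0.58 0.6  0.47 0.63 0.52 0.51 0.68 0.6  0.52] 0.5806689979597479
[-0.2622  0.0026  0.0529]
clock 26.7 pos [0.4862 0.1533 0.0529] ori [-179.82    0.42  -83.9 ] F [-0.1  0.4 -1.4] op 0.0177
shift [-0.0678  0.0058  0.0044] turn [-0.18  0.42 -0.13]
push F 0.3903381313094578
```

View pics/t10.png

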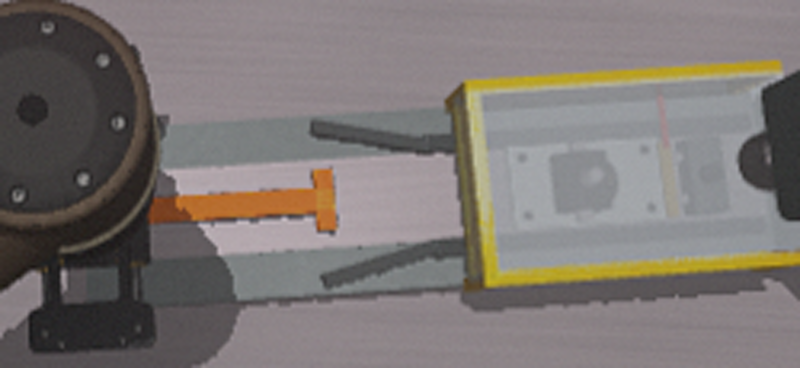

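The plate stayed against the stop, and the pointer still shows about 1.3 mm. Now I'll carry the stick back to the tray.

Call:
jog_arm(targets="-0.01 0 -0.02 0 0 0 -1;-0.03 0 -0.05 0 0 0 -1;-0.06 0 -0.08 0 0 0 -1;-0.09 0 -0.09 0 0 0 -1;-0.12 0 -0.09 0 0 -5 -1;-0.15 0 -0.09 0 0 -15 -1;-0.18 0 -0.09 0 0 -25 -1;-0.2 0 -0.09 0 0 -35 -1")

```text
clock: 27.75
tool_pos: [0.4647, 0.3523, 0.1443]
orientation: [-179.6, 0.2, -48.6]
force: [-0.1, -0.1, -1.7]
opening: 0.0177
```

```bash
python3 -c "
from go import *
rel([.464,.409,.1],1.9)"
```

```text
clock 27.75 pos [0.4647 0.3523 0.1443] ori [-179.61    0.24  -48.56] F [-0.1 -0.1 -1.7] op 0.0177
shift [-0.0428 -0.0367  0.0447] turn [ -0.47   0.06 -50.47]
```

Call:
jog_arm(targets="-0.01 -0.008 0 0 0 -10 -1;-0.02 -0.018 0 0 0 -20 -1;-0.03 -0.026 0 0 0 -30 -1;-0.038 -0.033 0 0 0 -40 -1;-0.0428 -0.0367 0.02 -0.5 0 -50.5 -1;-0.0428 -0.0367 0.0447 -0.5 0 -50.5 -1;-0.0428 -0.0367 0.0447 -0.5 0 -50.5 -1;-0.0428 -0.0367 0.0447 -0.5 0 -50.5 -1")

```text
clock: 28.75
tool_pos: [0.4645, 0.4091, 0.1008]
orientation: [-180.0, 0.0, 1.9]
force: [0.1, 0.3, -0.4]
opening: 0.0175
```

```bash
python3 -c "
from go import *
rel([.464,.409,.05],1.9)
p=snapshot('top');C=cloud(p);save('t11.png',p['img'][165:310,60:180],4)
h=cv2.cvtColor(p['img'],cv2.COLOR_RGB2HSV)
M=(h[...,0]<20)&(h[...,1]>150)&(h[...,2]>90);M[:,160:]=0;M[:170]=0;M[310:]=0
P=C[M&(p['range_z']>0)]
P=P[P[:,2]>.05]
t=np.load('q.npz')['T'];c,s=np.cos(t[2]),np.sin(t[2]);D=P[:,:2]-t[:2];X=np.c_[D[:,0]*c+D[:,1]*s,-D[:,0]*s+D[:,1]*c]
for a in np.arange(-.06,.14,.015):
    k=(X[:,0]>a)&(X[:,0]<a+.015)
    if k.sum()>3: print(a.round(3),k.sum(),((X[k,1].min()+X[k,1].max())/2).round(4),np.ptp(X[k,1]).round(4),np.median(P[k,2]).round(4))
print('xmax',np.percentile(X[:,0],[95,99,100]).round(4))
q=snapshot('scene');save('s11.png',q['img'][60:230,230:430],4)"
```

```text
clock 28.75 pos [0.4645 0.4091 0.1008] ori [-1.7999e+02  2.0000e-02  1.9200e+00] F [ 0.1  0.3 -0.4] op 0.0175
shift [-0.0004  0.0001  0.0508] turn [-0.01  0.02  0.02]
0.0 48 -0.002 0.0165 0.0955
0.015 54 -0.0026 0.0153 0.0946
0.03 53 -0.0026 0.0164 0.0943
0.045 50 -0.0025 0.0164 0.0943
0.06 52 -0.0023 0.0163 0.0943
0.075 49 -0.0027 0.0159 0.0944
0.09 50 -0.0026 0.0145 0.0946
0.105 106 -0.0022 0.0428 0.0942
0.12 4 0.0141 0.0078 0.0945
xmax [0.1161 0.1191 0.1207]
```

View pics/t11.png

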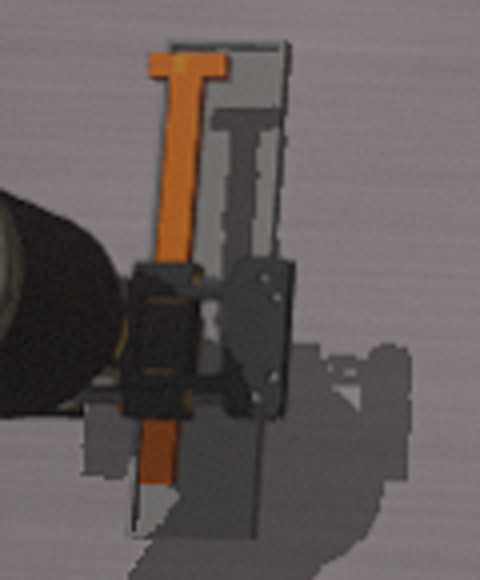

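View pics/s11.png

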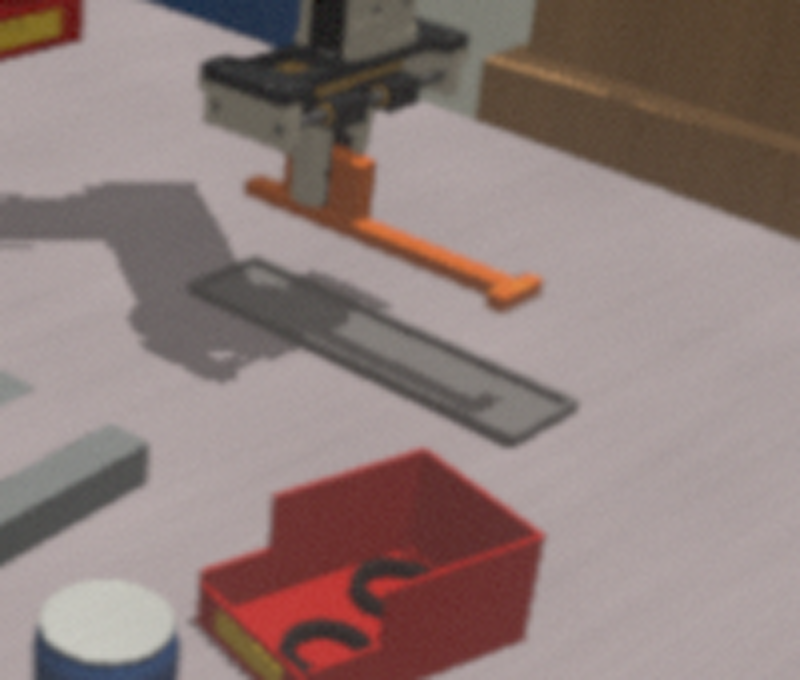

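The stick is level, aligned with the tray and centred to about 2 mm. I'll lower it, then open.

Call:
jog_arm(targets="0 -0.002 0.03 0 0 0 -1;0 -0.002 0.055 0 0 0 -1;0 -0.002 0.07 0 0 0 -1;0 -0.002 0.076 0 0 0 -1;0 -0.002 0.079 0 0 0 -1;0 -0.002 0.079 0 0 0 -1;0 -0.002 0.079 0 0 0 -1;0 -0.002 0.079 0 0 0 -1")

```text
clock: 29.85
tool_pos: [0.4646, 0.4117, 0.0227]
orientation: [-179.9, -0.0, 1.9]
force: [0.2, 0.5, -1.0]
opening: 0.0177
```

```bash
python3 -c "
from go import *
rel([.464,.411,.0213],1.9)"
```

```text
clock 29.85 pos [0.4646 0.4117 0.0227] ori [-1.7989e+02 -3.0000e-02  1.9300e+00] F [ 0.2  0.5 -1. ] op 0.0177
shift [-0.0006  0.0007  0.0014] turn [-0.11 -0.03  0.03]
```

Down another 1.2 mm, then open and go straight up.

Call:
jog_arm(targets="0 0 0.0006 0 0 0 -1;0 0 0.0012 0 0 0 -1;0 0 0.0012 0 0 0 1;0 0 0.0012 0 0 0 1;0 0 0.0012 0 0 0 1;0 0 0.0012 0 0 0 1;0 0 0.0012 0 0 0 1;0 0 0.0012 0 0 0 1")

```text
clock: 30.85
tool_pos: [0.4647, 0.4117, 0.0216]
orientation: [-179.9, -0.0, 1.9]
force: [0.4, 0.5, -0.1]
opening: 0.0722
```

Call:
jog_arm(targets="0 0 0 0 0 0 1;0 0 0 0 0 0 1;0 0 -0.02 0 0 0 1;0 0 -0.05 0 0 0 1;0 0 -0.09 0 0 0 1;0 0 -0.13 0 0 0 1;0 0 -0.17 0 0 0 1;0 0 -0.2 0 0 0 1")

```text
clock: 31.85
tool_pos: [0.4647, 0.4116, 0.2237]
orientation: [-179.8, -0.1, 1.9]
force: [-0.4, -0.1, -0.6]
opening: 0.0876
```

Call:
jog_arm(targets="-0.05 0 0 0 0 0 1;-0.09 -0.03 0 0 0 0 1;-0.11 -0.08 0 0 0 0 1;-0.13 -0.13 0 0 0 0 1;-0.15 -0.17 0 0 0 0 1;-0.17 -0.2 0 0 0 0 1;-0.17 -0.2 0 0 0 0 1;-0.17 -0.2 0 0 0 0 1")

```text
clock: 32.85
tool_pos: [0.288, 0.6053, 0.2238]
orientation: [-179.8, -0.1, 1.9]
force: [0.7, -1.2, 0.7]
opening: 0.0876
```

```bash
cat f1.py > f2.py; sed -i 's/^qP.*//;s/(qP,edP,(255,0,255)),//;s/,P=qP//;s/np.savez("q.npz"/np.savez("q2.npz"/;s/qP\[:2\]/qS[:2]/;s/qP\[2\]/qS[2]/;s/fit(\[.509,.413,r(4)\]/fit([.514,.412,r(2)]/' f2.py
sed -i 's/^c,s=.*//;s/^print("plate.*//' f2.py
cat >> f2.py <<'E'
c,s=np.cos(qT[2]),np.sin(qT[2]);d=qS[:2]-qT[:2]
print("stick in tray",c*d[0]+s*d[1],-s*d[0]+c*d[1],np.degrees(qS[2]-qT[2]))
save("full.png",im,1.5)
E
python3 f2.py; python3 ptr.py; python3 fo.py u9.png; python3 -c "
from h import *
p=snapshot('scene');save('s12.png',p['img'],1.5)"
```

```text
M [ 0.5119217  -0.10767815] -83.79786191540154 58 0.0002839257436290616
T [0.51383394 0.41016832] 1.8481725043059456 61 0.0004414583597464064
S [0.51489649 0.41071814] 2.1007392882961877 27 0.0
stick in tray 0.001079733429572018 0.0005152632008861771 0.2525667839902421
[0.53 0.56 0.66 0.63 0.57 0.5  0.66 0.54 0.53 0.7  0.65 0.53] 0.5654025974025956
clock 33.3 x [-0.7332  -0.14501  0.22429] push F [-0.4 -0.  -0.3  0.1 -0.5] -0.22 [-1.7979e+02 -1.0000e-01  1.9000e+00]
```

View pics/ovS.png

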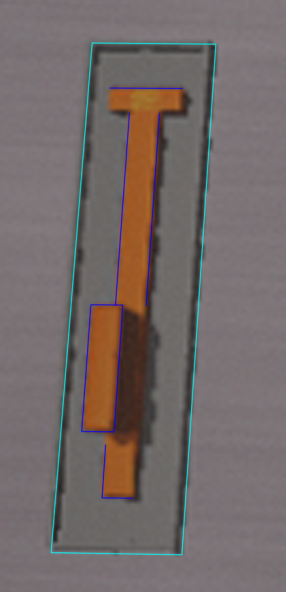

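View pics/u9.png

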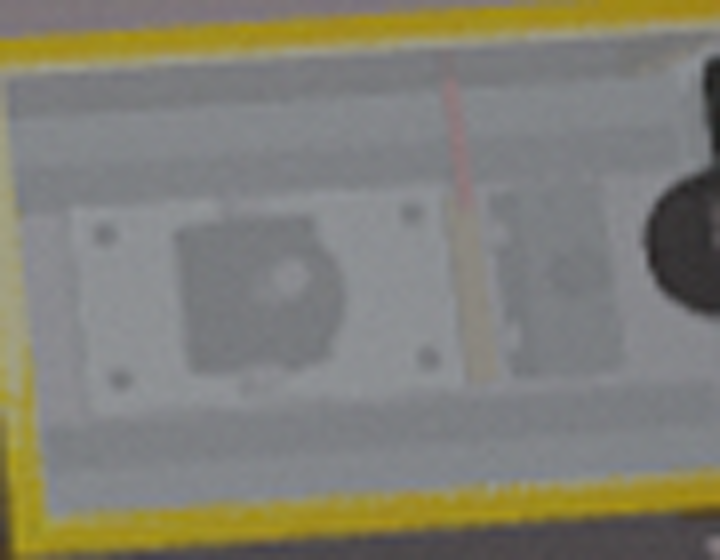

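View pics/s12.png

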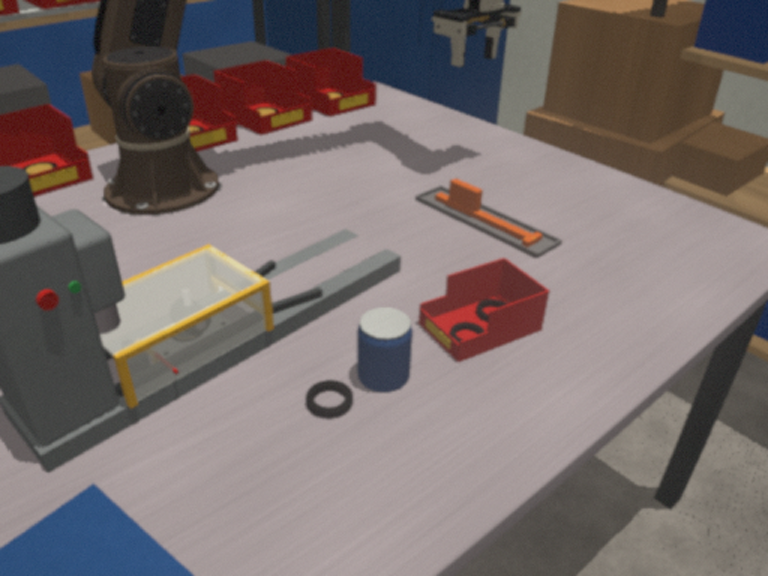

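The stick lies flat and centred in the tray (1 mm and 0.5 mm off). The plate is square against the stop, with the pointer still in by about 1.3 mm. The bin, seals and tin are unmoved.

```bash
python3 -c "
from h import *
print(job.close_job())"
```

```text
the job is handed in; nothing more can be done
None
```

I fed the plate under the roller with the stick and pressed it against the backstop. I then laid the stick back in its tray and handed the job in at about 33 s. No verdict is reported.

**Press depth:** the three ways of judging it did not quite agree. Total push was about 17.8 N, against a roller drag of about 5 N.

| Estimate of the press | Backstop pushed in |
|---|---|
| Red pointer in the picture | about 2.1 mm |
| Arm travel | about 2.4 mm |
| Force | about 2.8 mm |

All three lie between the 1.6 mm needed and the 4 mm limit. The press was held for about 1 s.

**Last checks:**
- **Plate:** it looks square between the fences and against the stop. The pointer shows the stop still pushed in by about 1.3 mm.
- **Stick:** it lies within about 1 mm of the tray's centre and 0.3° of its axis, and looks flat in the pictures. I did not measure its height after release.
- **Surroundings:** the bin, seals and tin look unmoved by eye against the first picture. The arm is clear of everything.

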